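# Pack up after measuring

## Robot

A 6-joint arm with a two-finger parallel gripper is mounted at the origin on the work surface. World frame = base frame: x ahead of the robot, y to its left, z up, the work surface at z = 0. Lengths are in m, angles in rad, forces in N, time in s.
With the tool pointing down it reaches from about 0.4 to 0.825 m from the base axis. Payload 7 kg.
Tool frame: the origin (TCP) lies at the centre of the arm's flange, where the gripper is bolted on; the fingertips stand 178 mm ahead of it and the grasp point (between the pads) lies ahead of it (tcp_to_grasp is the z of the grasp point in the tool frame, in m); z points along the fingers, x is the direction in which the jaws open and shut, and the axes are right-handed (so a half turn about z gives the same grasp; the last joint's range is limited). The gripper opens to 88 mm and grips with 3 to 60 N. Pads are 19 mm wide; open, the fingers measure 130 mm over their backs; the gripper's body (78 mm by 193 mm) begins 47 mm behind the grasp point.
Start: joints at [1.594, 0.359, 0.012, 0, -1.224, -0.288], TCP at [0.177, 0.651, 0.405] pointing down, gripper open.
Joint ranges: [-3.07, 3.07], [-1.43, 2.12], [-1.02, 1.25], [-3.03, 1.67], [-3.05, -0], [-3.03, 3.03]. Speed limits (rad/s): [2.39, 2.39, 3.01, 3.14, 3.14, 3.14].

## Interface

Orientations are given as [roll, pitch, yaw] about the fixed x, y, z axes, in that order (R = Rz(yaw) Ry(pitch) Rx(roll)).
In Python, from station import get_state, grab_frame, job_done, tcp_to_grasp gives the robot as it stands.
- The arm moves only by the tool drive_tool, never from a script. Its argument "moves" is a list of rows, each a list of 7 numbers: the shift along the tool's x, y, z in mm, then the turn, a rotation vector about the tool's x, y, z in degrees, then the closure, from -1 (fully open) to 1 (shut), so that 0 is half open. In form: [[dx, dy, dz, ax, ay, az, claw], ...]. A call has 1 to 12 rows; each row is the pose to reach, as a shift and turn from the pose commanded when the call began, along the tool's axes at that moment; what a row does not reach only later rows make up. A row lasts 1/8 s, in which the tool goes at most 62.5 mm and 10.7 degrees, less where a joint would pass 70% of its speed; a pose out of reach is approached as far as the arm can. A call with a gripper value outside its range is refused whole. The fingers move at their own pace and stop on an object; "grip_force" is the grip in N (left out, the last holds). Time passes only in rows, so rows that repeat a pose let the fingers close. It gives the time, the measured TCP pose, the force and the opening at its end, in the units of the state.
- get_state(): the state, without advancing time (a new reading comes with each control period).
- grab_frame(name): name is "scene" or "top"; returns a dict with "img" (384x512x3 uint8, red, green, blue), "range_z" (384x512 float32, m along the optical axis (not along the pixel's ray), 0 where there is no reading), "fovy" (degrees; the focal length in pixels is half the picture's height over the tangent of half this angle, whatever the lens; pixels are square), "cx", "cy" (the principal point, pixels), "rvec" (rotation vector, rad) and "tvec" (3), from world to camera coordinates, as OpenCV has them. Camera axes: x right, y down, z forward; pixel columns grow to the right and rows downward; lengths in m; the calibration is good to about 2 mm. A picture is of the moment at which its call begins.
- job_done(): hands the job in, once; it reports no verdict.
The state is a dict: "t": time; "q": joint angles; "qd": joint speeds; "joint_efforts": joint torques, N m; "eef_pos": TCP position; "ee_rot": TCP orientation; "force": force on the tool from outside, world axes, zero at the start; "moment": the same for the moment, N m; "width": finger opening in m.
Only numpy, scipy, OpenCV 4.12 (cv2) and the standard library are available. Lean on these libraries where they do the work, as an engineer would, in place of code of your own. Each camera call takes 0.05 s, during which the arm holds its last target. There are 200 camera calls.

## Task

Pack up this finished measurement: put every loose sleeve into the carrying tray with the others, and lay the two wooden spacer bars on the casting, one on each side of its raised middle, running the same way as the raised middle. Then carry the tray level and without spilling any sleeve, and set it squarely centred on the two bars, lined up with the casting, so that it rests clear of the casting. Also stand every extension rod from the sloping rack upright in the holder, steel end down, and do not disturb the bottle or the dial gauge.

Things in the scene. Friction and masses are not known exactly. Their poses are not given: they have to be found in the camera images.
- casting: Fixed die-cast aluminium housing on a green plate (plate 200 x 250 mm, 6 mm thick; casting 180 mm along its x, 230 mm along its y). Origin: centre of the underside of the plate, on the work surface. Its flat top lies at z = 55 mm; along the middle runs a raised boss 110 mm long in x, 36 mm wide in y, its top at z = 71 mm. The bars belong on the flat top, along x, one at y about +70 mm and one at y about -70 mm.
- tray: Loose grey plastic carrying tray, open on top: 140 mm along its x, 220 mm along its y, walls 50 mm high and 5 mm thick, floor 5 mm thick, 320 g nominal. Origin: centre of its underside, z up. Two posts in the middle (at y = +-21 mm) carry a handle bar. On the bars over the casting its y runs along the casting's y (either way round). Empty room for further sleeves is near its two ends (x = 0, y = +-82 mm).
- tray_handle (a point): Centre of the tray's handle bar, 119 mm above the tray's underside. The bar runs along the tray's y, 50 mm long, 14 mm wide (tray x), 18 mm high; clear air under it.
- spacer_a: Loose wooden spacer bar, 180 mm long (its x), 24 mm square. Origin: centre of its underside. Starts lying on the work surface.
- spacer_b: Second wooden spacer bar, identical to spacer_a.
- rack: Fixed pale grey rack, 190 mm wide (its y), 105 mm high, that holds up to three rods side by side 60 mm apart, leaning 30 degrees from upright: feet near its -x edge, upper ends pointing up and to its +x. The rods' upper half sticks out free above the rack. Origin: on the work surface under its middle. Rod feet start at x = -50, y = -60, 0 or 60, z = 30 mm.
- holder: Fixed white open-topped holder box, 60 mm along its x, 150 mm along its y, 100 mm high, walls and floor 5 mm, divided by two walls across y into three equal bays (each about 50 x 43 mm; bay centres at y = -48, 0, +48 mm). Origin: centre of its underside. Any rod may go into any bay.
- bottle: Bystander: closed white bottle, 56 mm diameter, 160 mm tall, at the far side. Origin: centre of its underside.
- gauge: Bystander: dial gauge on a steel foot, black round case 90 mm diameter, 113 mm tall, at the far side. Origin: centre of its underside.
- sleeve_a: Loose turned aluminium sleeve: flange 40 mm diameter, 8 mm thick at its foot, body 32 mm diameter, 45 mm tall in all, 70 g. Origin: centre of its underside, z along its axis. Starts standing inside the tray.
- sleeve_b: Like sleeve_a; starts standing inside the tray.
- sleeve_c: Like sleeve_a; if present, starts standing on the work surface.
- sleeve_d: Like sleeve_c.
- rod_a: Extension rod, round, 16 mm diameter, 190 mm long, 120 g; the lower 60 mm are bright steel and heavy (centre of mass about 70 mm from the foot), the rest grey. Origin: centre of the foot (the steel end); z runs along the rod to its upper end. If present, starts leaning in the sloping rack, 30 degrees from upright.
- rod_b: Like rod_a.
- rod_c: Like rod_a.
There are look-alikes about, which are no part of the job. What is shaped like the rod_c but orange is not meant.

How it is judged:
On the way, in this order (a step that is already met when the one before it is completed fails the run):
1. every sleeve is in the tray and both spacer bars lie on the casting's flat top, one each side of the boss (((x of spacer_a in the frame of casting between -0.035 and 0.035 m and y of spacer_a in the frame of casting between 0.035 and 0.1 m and z of spacer_a in the frame of casting between 0.05 and 0.06 m and angle between the x axis of each of spacer_a, spacer_b and the x axis of casting, either way round below 0.21 rad and x of spacer_b in the frame of casting between -0.035 and 0.035 m and y of spacer_b in the frame of casting between -0.1 and -0.035 m and z of spacer_b in the frame of casting between 0.05 and 0.06 m) or (x of spacer_b in the frame of casting between -0.035 and 0.035 m and y of spacer_b in the frame of casting between 0.035 and 0.1 m and z of spacer_b in the frame of casting between 0.05 and 0.06 m and angle between the x axis of each of spacer_b, spacer_a and the x axis of casting, either way round below 0.21 rad and x of spacer_a in the frame of casting between -0.035 and 0.035 m and y of spacer_a in the frame of casting between -0.1 and -0.035 m and z of spacer_a in the frame of casting between 0.05 and 0.06 m)) and contact force between the fingers and spacer_a below 0.3 N and contact force between the fingers and spacer_b below 0.3 N and x of sleeve_a in the frame of tray between -0.072 and 0.072 m and y of sleeve_a in the frame of tray between -0.112 and 0.112 m and z of sleeve_a in the frame of tray between -0.005 and 0.05 m and x of sleeve_b in the frame of tray between -0.072 and 0.072 m and y of sleeve_b in the frame of tray between -0.112 and 0.112 m and z of sleeve_b in the frame of tray between -0.005 and 0.05 m and x of sleeve_c in the frame of tray between -0.072 and 0.072 m and y of sleeve_c in the frame of tray between -0.112 and 0.112 m and z of sleeve_c in the frame of tray between -0.005 and 0.05 m and x of sleeve_d in the frame of tray between -0.072 and 0.072 m and y of sleeve_d in the frame of tray between -0.112 and 0.112 m and z of sleeve_d in the frame of tray between -0.005 and 0.05 m), for 0.2 s.
2. the tray stands on the two bars over the casting (x of tray in the frame of casting between -0.03 and 0.03 m and y of tray in the frame of casting between -0.03 and 0.03 m and z of tray in the frame of casting between 0.074 and 0.084 m and angle between tray's own z axis and vertical below 0.06 rad and angle between the y axis of tray and the y axis of casting, either way round below 0.21 rad and linear speed of tray below 0.02 m/s), for 0.2 s.
At the end, for the whole second after the job is handed in: Bars on the casting top, along its x (12 deg, 35 mm), one 35-100 mm each side of the middle; tray level at rest on them, centred within 30 mm, aligned within 12 deg, underside 74-84 mm up; every sleeve in the tray; every rod in the holder, steel end at the floor, leaning under 34 deg (all of step 2 and ((x of spacer_a in the frame of casting between -0.035 and 0.035 m and y of spacer_a in the frame of casting between 0.035 and 0.1 m and z of spacer_a in the frame of casting between 0.05 and 0.06 m and angle between the x axis of each of spacer_a, spacer_b and the x axis of casting, either way round below 0.21 rad and x of spacer_b in the frame of casting between -0.035 and 0.035 m and y of spacer_b in the frame of casting between -0.1 and -0.035 m and z of spacer_b in the frame of casting between 0.05 and 0.06 m) or (x of spacer_b in the frame of casting between -0.035 and 0.035 m and y of spacer_b in the frame of casting between 0.035 and 0.1 m and z of spacer_b in the frame of casting between 0.05 and 0.06 m and angle between the x axis of each of spacer_b, spacer_a and the x axis of casting, either way round below 0.21 rad and x of spacer_a in the frame of casting between -0.035 and 0.035 m and y of spacer_a in the frame of casting between -0.1 and -0.035 m and z of spacer_a in the frame of casting between 0.05 and 0.06 m)) and x of sleeve_a in the frame of tray between -0.072 and 0.072 m and y of sleeve_a in the frame of tray between -0.112 and 0.112 m and z of sleeve_a in the frame of tray between -0.005 and 0.05 m and x of sleeve_b in the frame of tray between -0.072 and 0.072 m and y of sleeve_b in the frame of tray between -0.112 and 0.112 m and z of sleeve_b in the frame of tray between -0.005 and 0.05 m and x of sleeve_c in the frame of tray between -0.072 and 0.072 m and y of sleeve_c in the frame of tray between -0.112 and 0.112 m and z of sleeve_c in the frame of tray between -0.005 and 0.05 m and x of sleeve_d in the frame of tray between -0.072 and 0.072 m and y of sleeve_d in the frame of tray between -0.112 and 0.112 m and z of sleeve_d in the frame of tray between -0.005 and 0.05 m and x of rod_a in the frame of holder between -0.027 and 0.027 m and y of rod_a in the frame of holder between -0.072 and 0.072 m and z of rod_a in the frame of holder between -0.005 and 0.03 m and angle between each of rod_a, rod_b, rod_c's own z axis and vertical below 0.6 rad and linear speed of each of rod_a, rod_b, rod_c below 0.03 m/s and x of rod_b in the frame of holder between -0.027 and 0.027 m and y of rod_b in the frame of holder between -0.072 and 0.072 m and z of rod_b in the frame of holder between -0.005 and 0.03 m and x of rod_c in the frame of holder between -0.027 and 0.027 m and y of rod_c in the frame of holder between -0.072 and 0.072 m and z of rod_c in the frame of holder between -0.005 and 0.03 m); the robot touches nothing.
It fails at once if the tray is tipped more than 25 degrees (angle between tray's own z axis and vertical above 0.436 rad).
It fails at once if a sleeve that started in the tray is spilled (not (x of sleeve_a in the frame of tray between -0.08 and 0.08 m and y of sleeve_a in the frame of tray between -0.12 and 0.12 m and z of sleeve_a in the frame of tray between -0.01 and 0.07 m) or not (x of sleeve_b in the frame of tray between -0.08 and 0.08 m and y of sleeve_b in the frame of tray between -0.12 and 0.12 m and z of sleeve_b in the frame of tray between -0.01 and 0.07 m)).
It fails at once if the bottle or the dial gauge is moved more than 30 mm (distance of any of bottle, gauge from where it was at the start of the episode above 0.03 m).
Of sleeve_c, sleeve_d only 1 to 2 are there at a start; the rules pass over those that are not, and their reading is None.
Of rod_a, rod_b, rod_c only 2 to 3 are there at a start; the rules pass over those that are not, and their reading is None.
At some moment in a run one of sleeve_c, sleeve_d may be knocked a few centimetres aside while the robot is not near it.
It also fails if it takes over 210 s, if anything falls off the work surface, if the arm or the gripper's body presses on something with over 40 N, if the wrist force passes 120 N, or if a joint passes its speed limit or range.

## Working session

There is one attempt and no reset: what is moved stays moved. The work goes in short steps, Python scripts to look and compute and a tool call to move; the robot and the scene stay as the last step left them, time stands still between calls to the robot, and variables do not carry over. Pictures are saved under pics/ and viewed, about 12 in all and at most 16, crops included, and the job is handed in when it is done.

Besides the shell and the picture viewer there is one more tool, called after "Emit:" as name(argument=value, ...), one argument or row to a line, values as JSON. drive_tool: Moves the arm, as the interface text tells. Its arguments: {"type":"object","properties":{"moves":{"type":"array"},"grip_force":{"type":"number"}},"required":["moves"]}

```bash
ls; mkdir -p pics; cat > h.py <<'E'
import numpy as np, cv2
from station import get_state, grab_frame, job_done, tcp_to_grasp
from scipy.spatial.transform import Rotation as R
def cloud(f):
    H,W=f['range_z'].shape; fl=H/2/np.tan(np.radians(f['fovy']/2))
    u,v=np.meshgrid(np.arange(W),np.arange(H)); z=f['range_z']
    c=np.stack([(u-f['cx'])/fl*z,(v-f['cy'])/fl*z,z],-1)
    M=cv2.Rodrigues(np.array(f['rvec'],float))[0]
    P=(c-np.array(f['tvec']).ravel())@M
    P[z==0]=np.nan
    return P
def save(name,img,s=1):
    cv2.imwrite('pics/'+name,cv2.resize(img[:,:,::-1],None,fx=s,fy=s,interpolation=cv2.INTER_CUBIC))
E
python3 - <<'E'
from h import *
print(get_state(), tcp_to_grasp if not callable(tcp_to_grasp) else tcp_to_grasp())
for n in ('scene','top'):
    f=grab_frame(n); save(n+'0.png',f['img'],1.5); np.savez(n+'0.npz',P=cloud(f),img=f['img'])
    print(n,f['fovy'],f['tvec'],f['rvec'],np.nanmin(cloud(f),(0,1)),np.nanmax(cloud(f),(0,1)))
E
```

```text
pics
{'t': 0.0, 'q': array([ 1.59409564e+00,  3.59435802e-01,  1.10622047e-02, -3.71558767e-04,
       -1.22410343e+00, -2.88096834e-01]), 'qd': array([-0.00076206,  0.00037796, -0.00078056, -0.00015935, -0.00031487,
        0.00096067]), 'joint_efforts': array([-3.00520887e-04, -5.82728148e+01,  2.93062985e+01,  6.99721590e+00,
        7.21115386e-03, -1.57540599e-04]), 'eef_pos': array([0.17660476, 0.65129244, 0.40368839]), 'ee_rot': array([-3.14144996e+00, -1.71068429e-03, -1.83572052e+00]), 'force': array([ 0.53453552, -0.38894135, -0.58706545]), 'moment': array([-0.00162909,  0.02036172,  0.02555272]), 'width': 0.08753375877549727} 0.1593
scene 48.77400189219152 [ 0.1648805  -0.34503421  1.77805822] [ 1.7448163   1.99877357 -0.63653509] [-2.04403153 -2.01912743 -0.783631  ] [1.10280044 1.63899073 0.47717546]
top 48.97274103339276 [-0.07240625  0.50962653  1.25362335] [ 2.1463364  -2.15388406  0.11252835] [-0.07094899 -1.36204165 -0.77796783] [1.61748415 1.30090065 0.28435926]
```

View pics/scene0.png

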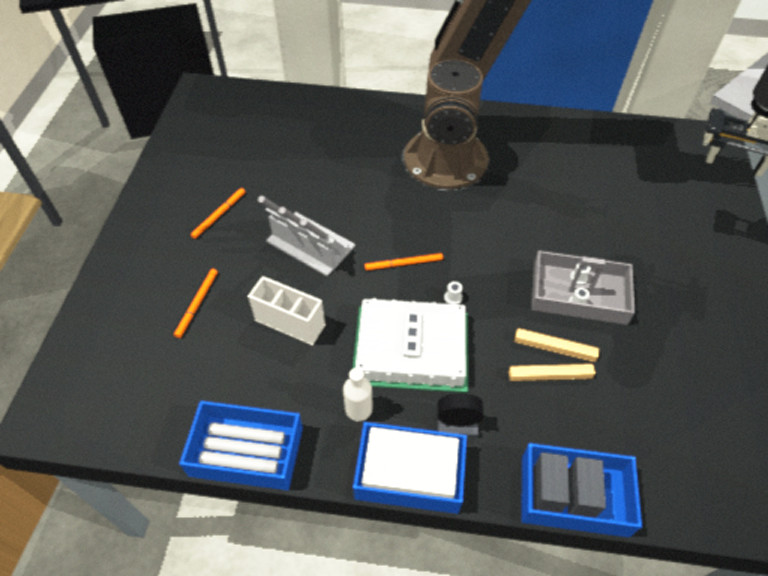

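View pics/top0.png

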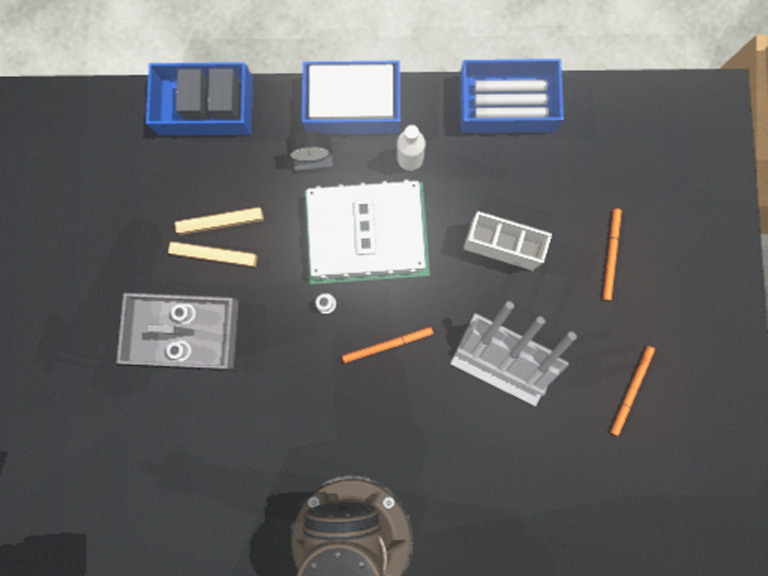

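The scene shows one loose sleeve (top 326,302), two sleeves in the tray (181,313 and 177,350), bars at (219,220) and (212,254), and the casting at (366,230). Three grey rods stand in the rack, upper ends at (510,305), (543,321) and (575,337). The orange rods on the table and the white rods in the blue bin are look-alikes. Next I measure poses from the depth.

```bash
cat > m.py <<'E'
from h import *
def rect(P,img,box,zlo,zhi,name,mask=None):
    x0,y0,x1,y1=[int(b/1.5) for b in box]
    p=P[y0:y1,x0:x1].reshape(-1,3); k=(p[:,2]>zlo)&(p[:,2]<zhi)
    if mask is not None: k&=mask[y0:y1,x0:x1].ravel()
    p=p[k]
    if len(p)<5: print(name,'none');return
    (c,s,a)=cv2.minAreaRect(p[:,:2].astype(np.float32))
    if s[0]<s[1]: a+=90; s=s[::-1]
    print(name,'n',len(p),'c',np.round(c,4),'size',np.round(s,4),'ang long %.1f'%((a+90)%180-90),'z med %.4f max %.4f'%(np.median(p[:,2]),p[:,2].max()))
    return p
E
python3 - <<'E'
from m import *
d=np.load('top0.npz');P,img=d['P'],d['img']
print('table z',np.round(np.nanmedian(P[290:310,30:60,2]),4), np.round(np.nanmedian(P[130:150,300:305,2]),4),np.round(np.nanmedian(P[290:300,350:390,2]),4))
rect(P,img,(160,195,280,238),.018,.03,'bar1')
rect(P,img,(155,238,270,275),.018,.03,'bar2')
rect(P,img,(295,170,440,290),.045,.062,'casttop')
rect(P,img,(330,180,400,270),.066,.08,'boss')
rect(P,img,(300,285,350,320),.035,.06,'sleeve')
rect(P,img,(105,280,250,380),.045,.06,'trayrim')
rect(P,img,(105,280,250,380),.1,.13,'handle')
rect(P,img,(160,298,205,325),.038,.06,'slv up')
rect(P,img,(160,338,200,365),.038,.06,'slv dn')
rect(P,img,(455,200,560,275),.085,.11,'holder')
rect(P,img,(440,295,590,410),.12,.3,'rods')
rect(P,img,(440,295,590,410),.015,.11,'rack')
rect(P,img,(300,200,440,400),.008,.03,'orange', (img[...,0]>180)&(img[...,2]<80))
rect(P,img,(390,120,430,175),.1,.2,'bottle')
rect(P,img,(280,130,340,175),.05,.2,'gauge')
# rods: fit lines in per-rod windows
for nm,b in dict(r1=(475,298,518,350),r2=(505,312,550,365),r3=(540,328,582,380)).items():
    x0,y0,x1,y1=[int(v/1.5) for v in b]; p=P[y0:y1,x0:x1].reshape(-1,3); 
    for zz in (.13,.15,.17,.185,.195):
        q=p[abs(p[:,2]-zz)<.008]
        print(nm,zz,len(q),q.mean(0).round(4) if len(q) else '')
s=np.load('scene0.npz')
b=(225,180,370,280)
rect(s['P'],s['img'],b,.12,.3,'rods scene')
E
```

```text
table z -0.0014 -0.0013 -0.0007
bar1 n 431 c [0.6429 0.2774] size [0.1805 0.0254] ang long -80.5 z med 0.0228 max 0.0297
bar2 n 432 c [0.5726 0.2881] size [0.179  0.0246] ang long 81.2 z med 0.0228 max 0.0299
casttop n 4004 c [ 0.6194 -0.0301] size [0.2305 0.1872] ang long -86.5 z med 0.0540 max 0.0619
boss n 403 c [ 0.6182 -0.0305] size [0.11   0.0359] ang long 4.2 z med 0.0704 max 0.0776
sleeve n 90 c [0.47   0.0525] size [0.0302 0.0297] ang long 43.8 z med 0.0440 max 0.0516
trayrim n 576 c [0.4134 0.3495] size [0.2226 0.1402] ang long 87.2 z med 0.0489 max 0.0592
handle n 99 c [0.4132 0.3492] size [0.0522 0.0139] ang long 87.0 z med 0.1260 max 0.1300
slv up n 138 c [0.4574 0.3407] size [0.0901 0.0456] ang long 89.9 z med 0.0486 max 0.0540
slv dn n 108 c [0.3646 0.3526] size [0.051  0.0319] ang long -25.2 z med 0.0486 max 0.0578
holder n 381 c [ 0.5889 -0.3129] size [0.1503 0.0617] ang long 71.7 z med 0.0973 max 0.1042
rods n 422 c [ 0.4021 -0.3358] size [0.1361 0.0586] ang long 64.0 z med 0.1673 max 0.2003
rack n 1707 c [ 0.3575 -0.3135] size [0.1899 0.075 ] ang long 63.4 z med 0.
[... 246 characters left out ...]
339] ang long -83.2 z med 0.0988 max 0.1164
r1 0.13 22 [ 0.4101 -0.272   0.1294]
r1 0.15 27 [ 0.4206 -0.2773  0.1493]
r1 0.17 25 [ 0.4313 -0.2837  0.1706]
r1 0.185 36 [ 0.4427 -0.2885  0.1863]
r1 0.195 37 [ 0.4461 -0.2905  0.1928]
r2 0.13 24 [ 0.3839 -0.3244  0.1297]
r2 0.15 25 [ 0.3945 -0.3309  0.1502]
r2 0.17 39 [ 0.4116 -0.3232  0.1707]
r2 0.185 47 [ 0.4198 -0.3315  0.1859]
r2 0.195 38 [ 0.4197 -0.3425  0.1922]
r3 0.13 26 [ 0.3579 -0.3798  0.1304]
r3 0.15 23 [ 0.3681 -0.3832  0.1511]
r3 0.17 25 [ 0.3787 -0.3889  0.17  ]
r3 0.185 40 [ 0.3896 -0.3939  0.1867]
r3 0.195 37 [ 0.3934 -0.3965  0.1928]
rods scene n 218 c [ 0.4045 -0.3342] size [0.136  0.0574] ang long 62.9 z med 0.1673 max 0.2001
```

```bash
python3 - <<'E'
from h import *
d=np.load('top0.npz');a=d['img'][190:275,70:395]
s=np.load('scene0.npz')['img'][120:260,150:440]
t=np.load('top0.npz')['img'][190:275,60:395]
A=cv2.resize(d['img'][190:275,295:395],None,fx=4,fy=4); B=cv2.resize(np.load('scene0.npz')['img'][120:205,150:250],None,fx=4,fy=4)
save('rodcrop.png',np.hstack([A,B]))
E
```

```text
(no output)
```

View pics/rodcrop.png

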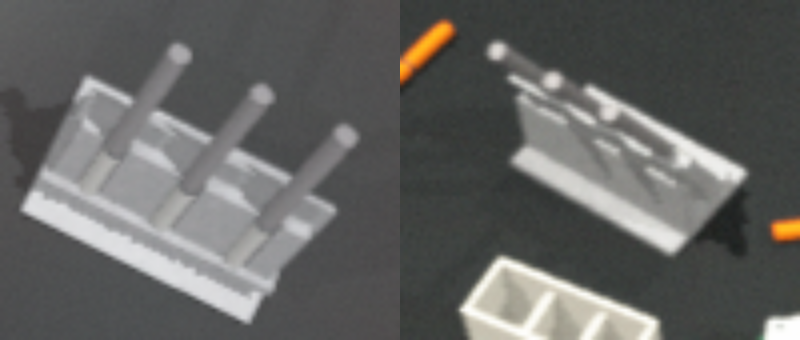

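The crop confirms three grey rods with the bright steel ends at the bottom. The sizes match the spec: boss 110x36, tray 222x140, bars 180x25. I'll write a small move planner next.

```bash
cat > p.py <<'E'
from h import *
G=tcp_to_grasp if not callable(tcp_to_grasp) else tcp_to_grasp()
def Rdown(yaw): return R.from_euler('xyz',[np.pi,0,np.radians(yaw)]).as_matrix()
def Rrod(yaw_rack,tilt=30):
    a,t=np.radians(yaw_rack),np.radians(tilt)
    z=-np.array([np.sin(t)*np.cos(a),np.sin(t)*np.sin(a),np.cos(t)])
    x=-np.array([np.cos(a),np.sin(a),0]); x-=z*(x@z); x/=np.linalg.norm(x)
    return np.stack([x,np.cross(z,x),z],1)
def plan(*wps):
    s=get_state(); p=np.array(s['eef_pos']); M=R.from_euler('xyz',s['ee_rot']).as_matrix()
    print('t %.2f grasp'%s['t'],(p+G*M[:,2]).round(4),'yaw %.1f'%np.degrees(s['ee_rot'][2]),'q',np.round(s['q'],2),'w %.3f'%s['width'],'F',np.round(s['force'],1))
    for g,Rt in wps:
        Rt=Rdown(Rt) if np.isscalar(Rt) else Rt
        tcp=np.array(g)-G*Rt[:,2]
        print(np.round(M.T@(tcp-p)*1000,1), np.round(np.degrees(R.from_matrix(M.T@Rt).as_rotvec()),1))
E
python3 - <<'E'
from p import *
plan(([.470,.0525,.13],-183),([.470,.0525,.033],-183))
E
```

```text
t 0.10 grasp [0.1766 0.6511 0.2445] yaw -105.2 q [ 1.59  0.36  0.01 -0.   -1.22 -0.29] w 0.088 F [-1.1 -0.1  1. ]
[ 500.9 -439.9  115.3] [-0.1 -0.1 77.8]
[ 500.8 -439.9  212.3] [-0.1 -0.1 77.8]
```

Emit:
drive_tool(
  moves=[
    [501,-440,30,0,0,78,-0.27],
    [501,-440,30,0,0,78,-0.27],
    [501,-440,30,0,0,78,-0.27],
    [501,-440,30,0,0,78,-0.27],
    [501,-440,30,0,0,78,-0.27],
    [501,-440,30,0,0,78,-0.27],
    [501,-440,30,0,0,78,-0.27],
    [501,-440,30,0,0,78,-0.27],
    [501,-440,30,0,0,78,-0.27],
    [501,-440,30,0,0,78,-0.27],
    [501,-440,60,0,0,78,-0.27],
    [501,-440,110,0,0,78,-0.27],
  ],
)

```text
t: 1.6
eef_pos: [0.4714, 0.0505, 0.2946]
ee_rot: [3.14, 0.003, 3.082]
force: [-0.9, 0.8, -0.8]
width: 0.0555
```

```bash
python3 - <<'E'
from p import *
f=grab_frame('scene');P=cloud(f);save('s1.png',f['img'][150:300,200:460],2)
from m import rect
rect(P,f['img'],(400,255,500,320),.035,.06,'slv scene')
plan(([.470,.0525,.033],-183))
E
```

```text
slv scene n 467 c [0.5181 0.0022] size [0.1446 0.1082] ang long -82.9 z med 0.0545 max 0.0600
t 1.65 grasp [0.4671 0.05   0.1285] yaw 176.5 q [ 0.53  0.14 -0.58 -0.   -0.86 -0.58] w 0.056 F [-4.2 -0.8 -8.1]
[-2.3  2.5 95.4] [-0.1 -0.4 -0.5]
```

Emit:
drive_tool(
  moves=[
    [0,0,0,0,0,0,-0.27],
    [0,0,20,0,0,0,-0.27],
  ],
)

```text
t: 1.9
eef_pos: [0.4716, 0.0539, 0.2775]
ee_rot: [3.14, 0.005, 3.088]
force: [-0.7, 0.9, 0.4]
width: 0.0558
```

```bash
python3 - <<'E'
from p import *
f=grab_frame('scene');P=cloud(f);save('s1.png',f['img'][150:300,200:460],2.5)
from m import rect
rect(P,f['img'],(435,272,480,298),.035,.05,'slv scene')
plan(([.470,.0525,.033],-183))
E
```

```text
slv scene n 30 c [0.4815 0.0533] size [0.0288 0.0145] ang long 84.4 z med 0.0436 max 0.0489
t 1.95 grasp [0.4705 0.0537 0.1153] yaw 176.9 q [ 0.53  0.16 -0.6  -0.   -0.81 -0.58] w 0.056 F [-2.2 -0.8 -1.9]
[ 0.4 -1.1 82.3] [ 0.   0.1 -0.1]
```

View pics/s1.png

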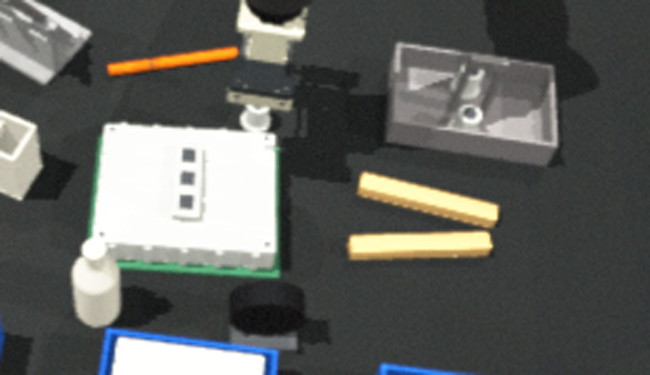

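The crop shows the sleeve still under the gripper at (256,120), y unchanged at 0.053. I'll descend and grip.

Emit:
drive_tool(
  moves=[
    [0,-1,50,0,0,0,-0.27],
    [0,-1,80,0,0,0,-0.27],
    [0,-1,82,0,0,0,-0.27],
    [0,-1,82,0,0,0,-0.27],
    [0,-1,82,0,0,0,0.6],
    [0,-1,82,0,0,0,0.6],
    [0,-1,82,0,0,0,0.6],
    [0,-1,40,0,0,0,0.6],
    [0,-1,-10,0,0,0,0.6],
    [0,-1,-60,0,0,0,0.6],
    [0,-1,-60,0,0,0,0.6],
  ],
  grip_force=25,
)

```text
t: 3.32
eef_pos: [0.4712, 0.0521, 0.3388]
ee_rot: [3.138, 0.007, 3.087]
force: [-0.3, 0.8, -1.4]
width: 0.0314
```

```bash
python3 - <<'E'
from p import *
plan(([.409,.2676,.18],-183),([.409,.2676,.040],-183))
E
```

```text
t 3.33 grasp [0.4723 0.0526 0.1795] yaw 176.9 q [ 0.53  0.08 -0.52  0.   -0.97 -0.58] w 0.031 F [-0.3  0.8 -1.4]
[ 73.9 211.8  -0.3] [ 0.2  0.4 -0.1]
[ 74.9 211.2 139.7] [ 0.2  0.4 -0.1]
```

Emit:
drive_tool(
  moves=[
    [20,55,0,0,0,0,0.6],
    [40,110,0,0,0,0,0.6],
    [60,165,0,0,0,0,0.6],
    [74,211,0,0,0,0,0.6],
    [74,211,0,0,0,0,0.6],
    [74,211,0,0,0,0,0.6],
    [74,211,40,0,0,0,0.6],
    [74,211,80,0,0,0,0.6],
    [74,211,80,0,0,0,0.6],
  ],
)

```text
t: 4.45
eef_pos: [0.4074, 0.2643, 0.2523]
ee_rot: [-3.136, -0.004, 3.084]
force: [1.1, 0.3, -0.5]
width: 0.0316
```

```bash
python3 - <<'E'
from p import *
plan(([.409,.2676,.040],-183))
f=grab_frame('scene');save('s2.png',f['img'][120:300,280:460],3)
E
```

```text
t 4.45 grasp [0.4068 0.2635 0.093 ] yaw 176.7 q [ 0.98  0.21 -0.59 -0.   -0.77 -1.04] w 0.032 F [ 1.1  0.3 -0.5]
[-1.6  3.7 52.9] [-0.3 -0.2 -0.3]
```

View pics/s2.png

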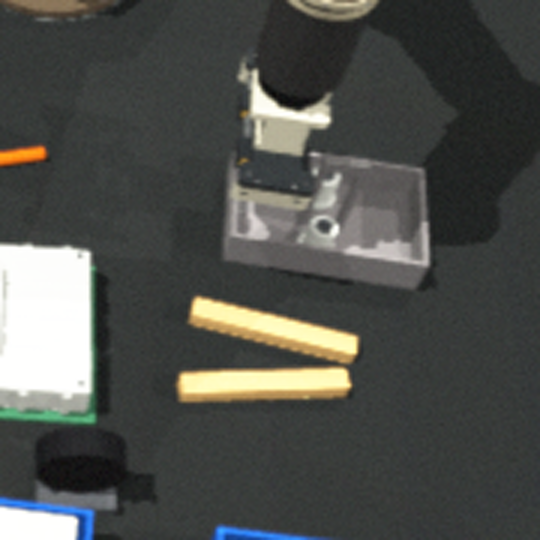

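The picture shows the sleeve under the gripper above the tray's near end (265,190), clear of the handle (335,185). I'll lower and release it.

Emit:
drive_tool(
  moves=[
    [-1,1,25,0,0,0,0.6],
    [-1,1,45,0,0,0,0.6],
    [-1,1,52,0,0,0,0.6],
    [-1,1,52,0,0,0,0.6],
    [-1,1,52,0,0,0,0.6],
    [-1,1,52,0,0,0,-0.2],
    [-1,1,52,0,0,0,-0.2],
    [-1,1,30,0,0,0,-0.2],
    [-1,1,-10,0,0,0,-0.2],
    [-1,1,-70,0,0,0,-0.2],
    [-1,1,-100,0,0,0,-0.2],
  ],
)

```text
t: 5.88
eef_pos: [0.4093, 0.2677, 0.3582]
ee_rot: [3.138, 0.003, 3.087]
force: [-0.1, 0.1, -0.7]
width: 0.0523
```

```bash
python3 - <<'E'
from p import *
plan(([.5726,.2881,.12],-188.8),([.5726,.2881,.022],-188.8))
E
```

```text
t 5.88 grasp [0.4097 0.2683 0.1989] yaw 176.9 q [ 0.98  0.09 -0.46  0.   -1.02 -1.04] w 0.052 F [-0.1  0.1 -0.7]
[-161.8   29.    79.4] [0.2 0.1 5.7]
[-161.5   28.7  177.4] [0.2 0.1 5.7]
```

Emit:
drive_tool(
  moves=[
    [-60,11,0,0,0,5,0.1],
    [-120,22,0,0,0,5.7,0.1],
    [-162,29,40,0,0,5.7,0.1],
    [-162,29,80,0,0,5.7,0.1],
    [-162,29,80,0,0,5.7,0.1],
    [-162,29,100,0,0,5.7,0.1],
    [-162,29,100,0,0,5.7,0.1],
  ],
)

```text
t: 6.75
eef_pos: [0.572, 0.2876, 0.2556]
ee_rot: [-3.141, -0.0, 2.987]
force: [-0.6, -0.2, 0.7]
width: 0.0395
```

```bash
python3 - <<'E'
from p import *
from m import rect
f=grab_frame('scene');P=cloud(f);img=f['img']
m=(img[...,0]>140)&(img[...,2]<img[...,0]*.75)
for b in ((500,320,610,362),(500,360,610,390)): rect(P,img,b,.015,.03,'bar',m)
plan(([.5726,.2881,.022],-188.8))
f=grab_frame('top');save('t2.png',f['img'][150:260,60:240],4)
E
```

```text
bar n 213 c [0.5756 0.2888] size [0.1785 0.0274] ang long 80.2 z med 0.0227 max 0.0294
bar n 419 c [0.645  0.2777] size [0.1809 0.0285] ang long -80.5 z med 0.0233 max 0.0297
t 6.80 grasp [0.5725 0.2879 0.0971] yaw 171.2 q [ 0.77  0.43 -0.25  0.   -0.89 -0.92] w 0.039 F [ 0.3 -0.6  0.3]
[-0.2  0.3 75.1] [ 0.   0.1 -0. ]
```

View pics/t2.png

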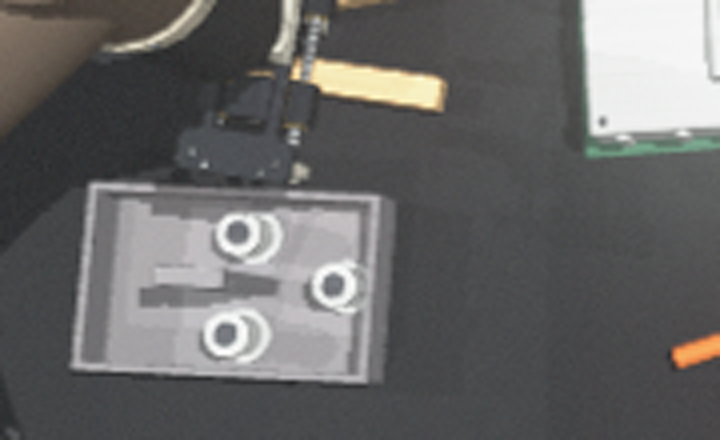

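All three sleeves stand in the tray at (240,235), (335,285) and (225,335). Next I grip the first bar.

Emit:
drive_tool(
  moves=[
    [0,0,40,0,0,0,0.1],
    [0,0,68,0,0,0,0.1],
    [0,0,75,0,0,0,0.1],
    [0,0,75,0,0,0,0.1],
    [0,0,75,0,0,0,0.1],
    [0,0,75,0,0,0,0.8],
    [0,0,75,0,0,0,0.8],
    [0,0,75,0,0,0,0.8],
    [0,0,50,0,0,0,0.8],
    [0,0,0,0,0,0,0.8],
    [0,0,-50,0,0,0,0.8],
    [0,0,-60,0,0,0,0.8],
  ],
  grip_force=35,
)

```text
t: 8.35
eef_pos: [0.5731, 0.288, 0.3188]
ee_rot: [3.137, 0.004, 2.987]
force: [0.5, 0.5, -1.4]
width: 0.0236
```

```bash
python3 - <<'E'
from p import *
plan(([.6233,-.1001,.155],-86.2),([.6233,-.1001,.078],-86.2))
E
```

```text
t 8.35 grasp [0.574  0.2886 0.1595] yaw 171.2 q [ 0.77  0.37 -0.18  0.   -1.02 -0.92] w 0.024 F [ 0.5  0.5 -1.4]
[-109.2 -375.7    3.2] [  -0.     0.4 -102.6]
[-108.9 -376.1   80.2] [  -0.     0.4 -102.6]
```

Emit:
drive_tool(
  moves=[
    [-11,-38,0,0,0,-10,0.8],
    [-22,-75,0,0,0,-20,0.8],
    [-33,-113,0,0,0,-30,0.8],
    [-44,-150,0,0,0,-40,0.8],
    [-55,-188,0,0,0,-50,0.8],
    [-66,-226,0,0,0,-60,0.8],
    [-77,-263,0,0,0,-70,0.8],
    [-88,-300,0,0,0,-80,0.8],
    [-99,-340,0,0,0,-90,0.8],
    [-109,-376,0,0,0,-100,0.8],
    [-109,-376,10,0,0,-102.6,0.8],
    [-109,-376,30,0,0,-102.6,0.8],
  ],
)

```text
t: 9.85
eef_pos: [0.622, -0.1017, 0.284]
ee_rot: [-3.141, 0.0, -1.507]
force: [-0.1, 0.0, -1.2]
width: 0.0237
```

```bash
python3 - <<'E'
from p import *
plan(([.6233,-.1001,.079],-86.2))
f=grab_frame('scene');save('s3.png',f['img'][120:290,180:400],3)
E
```

```text
t 9.85 grasp [ 0.622  -0.1017  0.1247] yaw -86.3 q [ 0.15  0.38 -0.24 -0.   -0.94  1.49] w 0.024 F [-0.1  0.  -1.2]
[-1.5 -1.4 45.7] [-0.   0.  -0.1]
```

View pics/s3.png

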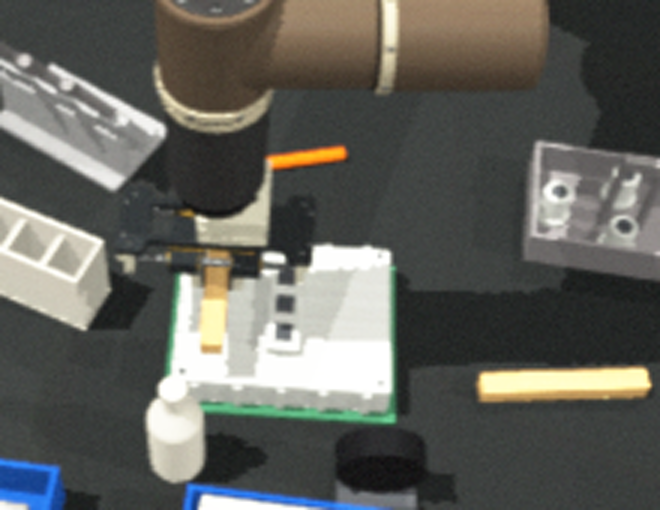

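The bar is aligned with the casting's x on its -y side at (215,310). I'll lower it.

Emit:
drive_tool(
  moves=[
    [-1.5,-1,25,0,0,0,0.8],
    [-1.5,-1,38,0,0,0,0.8],
    [-1.5,-1,45,0,0,0,0.8],
    [-1.5,-1,45,0,0,0,0.8],
    [-1.5,-1,46,0,0,0,0.8],
    [-1.5,-1,46,0,0,0,0.3],
    [-1.5,-1,46,0,0,0,0.1],
    [-1.5,-1,25,0,0,0,0.1],
    [-1.5,-1,-25,0,0,0,0.1],
    [-1.5,-1,-60,0,0,0,0.1],
  ],
)

```text
t: 11.15
eef_pos: [0.6232, -0.0993, 0.3471]
ee_rot: [-3.14, -0.0, -1.505]
force: [1.0, -0.7, -0.8]
width: 0.0393
```

```bash
python3 - <<'E'
from p import *
plan(([.6435,.2776,.12],-170.5),([.6435,.2776,.022],-170.5))
E
```

```text
t 11.15 grasp [ 0.6235 -0.0994  0.1878] yaw -86.3 q [ 0.15  0.33 -0.17  0.   -1.07  1.48] w 0.039 F [ 1.  -0.7 -0.8]
[-374.8  -44.7   67.8] [-0.1  0.1 84.2]
[-374.9  -44.5  165.8] [-0.1  0.1 84.2]
```

Emit:
drive_tool(
  moves=[
    [-60,-7,0,0,0,10,0.1],
    [-120,-14,0,0,0,20,0.1],
    [-180,-21,0,0,0,31,0.1],
    [-230,-28,0,0,0,41,0.1],
    [-280,-35,0,0,0,52,0.1],
    [-330,-40,0,0,0,62,0.1],
    [-375,-45,30,0,0,73,0.1],
    [-375,-45,68,0,0,84,0.1],
    [-375,-45,100,0,0,84,0.1],
    [-375,-45,110,0,0,84,0.1],
    [-375,-45,110,0,0,84,0.1],
  ],
)

```text
t: 12.52
eef_pos: [0.6437, 0.2778, 0.2348]
ee_rot: [-3.141, -0.0, -2.971]
force: [0.1, -0.4, 0.4]
width: 0.0394
```

```bash
python3 - <<'E'
from p import *
from m import rect
f=grab_frame('scene');P=cloud(f);img=f['img']
m=(img[...,0]>140)&(img[...,2]<img[...,0]*.75)
rect(P,img,(480,320,630,400),.015,.03,'bar',m)
rect(P,img,(340,290,480,390),.07,.09,'bar placed',m)
plan(([.6435,.2776,.022],-170.5))
E
```

```text
bar n 213 c [0.6459 0.276 ] size [0.1779 0.0278] ang long -81.3 z med 0.0237 max 0.0299
bar placed n 235 c [ 0.6218 -0.0991] size [0.184  0.0234] ang long 4.7 z med 0.0790 max 0.0870
t 12.57 grasp [0.6442 0.278  0.0765] yaw -170.2 q [ 0.68  0.53 -0.12  0.   -0.92 -0.51] w 0.039 F [-0.7 -0.4  0.4]
[ 0.6 -0.3 54.5] [0.  0.1 0.3]
```

Emit:
drive_tool(
  moves=[
    [0,0,35,0,0,0,0.1],
    [0,0,50,0,0,0,0.1],
    [0,0,54,0,0,0,0.1],
    [0,0,54,0,0,0,0.1],
    [0,0,54,0,0,0,0.8],
    [0,0,54,0,0,0,0.8],
    [0,0,54,0,0,0,0.8],
    [0,0,30,0,0,0,0.8],
    [0,0,-20,0,0,0,0.8],
    [0,0,-70,0,0,0,0.8],
    [0,0,-80,0,0,0,0.8],
    [0,0,-80,0,0,0,0.8],
  ],
)

```text
t: 14.08
eef_pos: [0.6434, 0.2778, 0.3154]
ee_rot: [3.141, 0.001, -2.972]
force: [0.0, -0.6, -2.2]
width: 0.0236
```

```bash
python3 - <<'E'
from p import *
plan(([.6141,.0395,.155],-86.2),([.6141,.0395,.079],-86.2))
E
```

```text
t 14.07 grasp [0.6435 0.278  0.1561] yaw -170.3 q [ 0.68  0.46 -0.04 -0.   -1.07 -0.52] w 0.024 F [ 0.  -0.6 -2.2]
[  69.1 -230.     0.8] [ -0.    0.1 -84.1]
[  69.2 -230.1   76.8] [ -0.    0.1 -84.1]
```

Emit:
drive_tool(
  moves=[
    [9,-29,0,0,0,-10,0.8],
    [18,-58,0,0,0,-20,0.8],
    [26,-87,0,0,0,-31,0.8],
    [35,-116,0,0,0,-41,0.8],
    [43,-145,0,0,0,-52,0.8],
    [52,-174,0,0,0,-62,0.8],
    [61,-203,0,0,0,-73,0.8],
    [69,-230,0,0,0,-84,0.8],
    [69,-230,0,0,0,-84,0.8],
    [69,-230,30,0,0,-84,0.8],
    [69,-230,50,0,0,-84,0.8],
    [69,-230,50,0,0,-84,0.8],
  ],
)

```text
t: 15.58
eef_pos: [0.6135, 0.0398, 0.2619]
ee_rot: [3.136, -0.001, -1.508]
force: [-0.0, -0.4, 0.3]
width: 0.0238
```

```bash
python3 - <<'E'
from p import *
plan(([.6141,.0395,.079],-86.2))
E
```

```text
t 15.57 grasp [0.6127 0.0396 0.1026] yaw -86.4 q [ 0.38  0.39 -0.3  -0.   -0.89  1.25] w 0.024 F [-0.  -0.4  0.3]
[ 0.3 -0.7 23.6] [ 0.3 -0.1 -0.2]
```

Emit:
drive_tool(
  moves=[
    [0,0,15,0,0,0,0.8],
    [0,0,22,0,0,0,0.8],
    [0,0,24,0,0,0,0.8],
    [0,0,24,0,0,0,0.8],
    [0,0,24,0,0,0,0.3],
    [0,0,24,0,0,0,0.1],
    [0,0,24,0,0,0,0.1],
    [0,0,0,0,0,0,0.1],
    [0,0,-50,0,0,0,0.1],
    [0,0,-100,0,0,0,0.1],
    [0,0,-100,0,0,0,0.1],
  ],
)

```text
t: 16.95
eef_pos: [0.6154, 0.0397, 0.3698]
ee_rot: [-3.133, 0.002, -1.505]
force: [-0.2, 0.4, -0.7]
width: 0.039
```

```bash
python3 - <<'E'
from p import *
plan(([.4133,.3494,.20],-183),([.4133,.3494,.119],-183))
E
```

```text
t 16.95 grasp [0.6168 0.04   0.2105] yaw -86.2 q [ 0.38  0.29 -0.18  0.   -1.1   1.25] w 0.039 F [-0.2  0.4 -0.7]
[-322.3  181.5    9.4] [-0.3  0.5 96.8]
[-322.2  182.2   90.4] [-0.3  0.5 96.8]
```

Emit:
drive_tool(
  moves=[
    [-35,20,0,0,0,10,0.1],
    [-70,40,0,0,0,20,0.1],
    [-105,60,0,0,0,30,0.1],
    [-140,80,0,0,0,40,0.1],
    [-175,100,0,0,0,50,0.1],
    [-210,120,0,0,0,60,0.1],
    [-245,140,0,0,0,70,0.1],
    [-280,160,0,0,0,80,0.1],
    [-322,182,0,0,0,90,0.1],
    [-322,182,0,0,0,97,0.1],
    [-322,182,20,0,0,97,0.1],
    [-322,182,30,0,0,97,0.1],
  ],
)

```text
t: 18.45
eef_pos: [0.4114, 0.3487, 0.3333]
ee_rot: [-3.14, -0.001, 3.085]
force: [0.8, 0.1, 0.2]
width: 0.0394
```

```bash
python3 - <<'E'
from p import *
from m import rect
plan(([.4133,.3494,.119],-183))
f=grab_frame('scene');P=cloud(f);img=f['img'];save('s4.png',img[140:280,220:440],3)
m=(img[...,0]>140)&(img[...,2]<img[...,0]*.75)
rect(P,img,(340,290,405,390),.07,.09,'bar -',m)
rect(P,img,(420,290,480,390),.07,.09,'bar +',m)
f=grab_frame('top');P=cloud(f);img=f['img']
rect(P,img,(105,280,250,380),.045,.06,'trayrim')
rect(P,img,(330,180,400,290),.066,.073,'boss')
E
```

```text
t 18.45 grasp [0.4112 0.3485 0.174 ] yaw 176.7 q [ 1.07  0.2  -0.39 -0.   -0.99 -1.12] w 0.039 F [0.8 0.1 0.2]
[-1.9  0.9 55. ] [-0.1 -0.1 -0.3]
bar - n 182 c [ 0.6225 -0.0991] size [0.186  0.0235] ang long 4.7 z med 0.0790 max 0.0848
bar + n 200 c [0.6149 0.0386] size [0.1819 0.0237] ang long 3.9 z med 0.0789 max 0.0862
trayrim n 529 c [0.4131 0.3445] size [0.2126 0.1401] ang long 87.2 z med 0.0492 max 0.0584
boss n 375 c [ 0.6032 -0.0269] size [0.1576 0.1314] ang long 0.5 z med 0.0697 max 0.0730
```

View pics/s4.png

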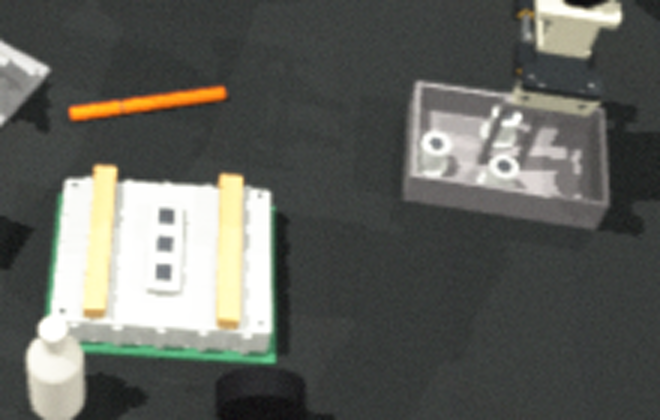

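Both bars lie on the flat top at (102,240) and (230,250), parallel to the boss. Next is the tray handle.

Emit:
drive_tool(
  moves=[
    [-1.5,1,30,0,0,0,0.1],
    [-1.5,1,50,0,0,0,0.1],
    [-1.5,1,55,0,0,0,0.1],
    [-1.5,1,55,0,0,0,0.1],
    [-1.5,1,55,0,0,0,0.95],
    [-1.5,1,55,0,0,0,0.95],
    [-1.5,1,55,0,0,0,0.95],
    [-1.5,1,55,0,0,0,0.95],
    [-1.5,1,52,0,0,0,0.95],
    [-1.5,1,47,0,0,0,0.95],
    [-1.5,1,42,0,0,0,0.95],
    [-1.5,1,42,0,0,0,0.95],
  ],
  grip_force=55,
)

```text
t: 20.05
eef_pos: [0.4135, 0.35, 0.2931]
ee_rot: [3.141, 0.0, 3.084]
force: [-0.5, -0.1, -5.9]
width: 0.0138
```

```bash
python3 - <<'E'
from p import *
from m import rect
plan(([.4133,.3494,.26],-183),([.6187,-.0303,.26],-176.2),([.6187,-.0303,.199],-176.2))
f=grab_frame('scene');P=cloud(f);img=f['img'];save('s5.png',img[140:240,330:450],4)
rect(P,img,(520,240,650,330),.05,.09,'rim')
E
```

```text
t 20.05 grasp [0.4135 0.3501 0.1338] yaw 176.7 q [ 1.06  0.24 -0.43  0.   -0.89 -1.12] w 0.014 F [-0.5 -0.1 -5.9]
[ 1.000e-01 -5.000e-01 -1.262e+02] [ 0.   0.  -0.3]
[-226.7 -367.9 -126.4] [ 0.   0.  -7.1]
[-226.7 -367.9  -65.4] [ 0.   0.  -7.1]
rim n 687 c [0.4142 0.3507] size [0.2218 0.1487] ang long 87.3 z med 0.0605 max 0.0880
```

View pics/s5.png

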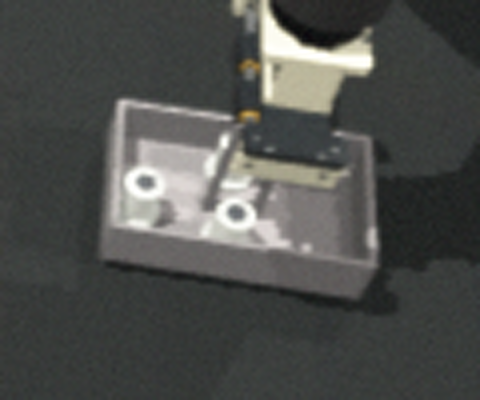

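Tray lifted 15 mm and level, force about its full weight, sleeves standing at (145,180) and (237,212). I'll raise it the rest of the way gently.

Emit:
drive_tool(
  moves=[
    [0,0,-5,0,0,0,0.95],
    [0,0,-15,0,0,0,0.95],
    [0,0,-30,0,0,0,0.95],
    [0,0,-46,0,0,0,0.95],
    [0,0,-62,0,0,0,0.95],
    [0,0,-78,0,0,0,0.95],
    [0,0,-94,0,0,0,0.95],
    [0,0,-108,0,0,0,0.95],
    [0,0,-116,0,0,0,0.95],
    [0,0,-120,0,0,0,0.95],
    [0,0,-120,0,0,0,0.95],
  ],
)

```text
t: 21.48
eef_pos: [0.4133, 0.3499, 0.4125]
ee_rot: [-3.141, -0.0, 3.084]
force: [0.3, 0.1, -5.0]
width: 0.0135
```

Emit:
drive_tool(
  moves=[
    [-3,-5,0,0,0,0,0.95],
    [-10,-16,0,0,0,0,0.95],
    [-20,-32,0,0,0,0,0.95],
    [-31,-51,0,0,0,-1,0.95],
    [-43,-70,0,0,0,-1.5,0.95],
    [-55,-89,0,0,0,-2,0.95],
    [-67,-108,0,0,0,-2.5,0.95],
    [-79,-128,0,0,0,-3,0.95],
    [-91,-147,0,0,0,-3.3,0.95],
    [-101,-164,0,0,0,-3.5,0.95],
    [-109,-177,0,0,0,-3.6,0.95],
    [-113,-184,0,0,0,-3.6,0.95],
  ],
)

```text
t: 22.98
eef_pos: [0.516, 0.1585, 0.4126]
ee_rot: [-3.142, -0.0, -3.137]
force: [-0.4, 0.0, -6.5]
width: 0.0136
```

```bash
python3 - <<'E'
from p import *
from m import rect
plan(([.6187,-.0303,.255],-176.2),([.6187,-.0303,.199],-176.2))
f=grab_frame('scene');P=cloud(f);img=f['img'];save('s6.png',img[130:290,220:440],3)
E
```

```text
t 22.98 grasp [0.516  0.1585 0.2533] yaw -179.7 q [ 0.66  0.13 -0.27 -0.   -1.17 -0.66] w 0.014 F [-0.4  0.  -6.5]
[-101.8 -189.3   -1.7] [-0.  -0.  -3.5]
[-101.8 -189.3   54.3] [-0.  -0.  -3.5]
```

View pics/s6.png

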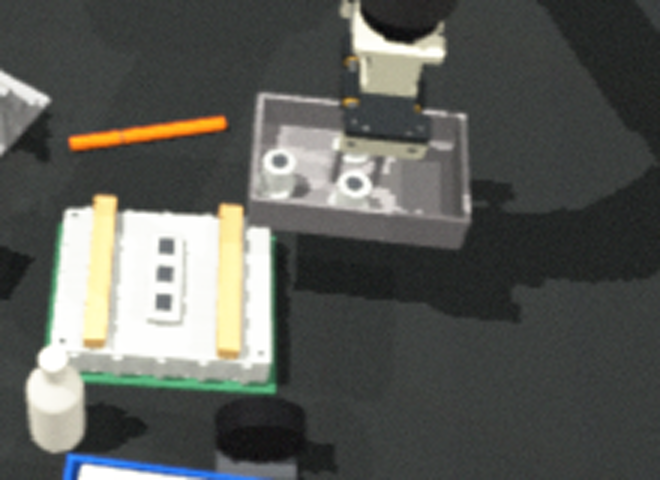

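The tray is level with its sleeves upright, between start and casting. I'll continue the carry.

Emit:
drive_tool(
  moves=[
    [-4,-7,0,0,0,0,0.95],
    [-11,-20,0,0,0,0,0.95],
    [-20,-37,0,0,0,-1,0.95],
    [-31,-57,0,0,0,-1.5,0.95],
    [-42,-77,0,0,0,-2,0.95],
    [-53,-98,0,0,0,-2.5,0.95],
    [-64,-119,0,0,0,-3,0.95],
    [-75,-140,0,0,0,-3.2,0.95],
    [-85,-159,0,0,0,-3.4,0.95],
    [-94,-175,0,0,0,-3.5,0.95],
    [-100,-185,0,0,0,-3.5,0.95],
    [-102,-189,0,0,0,-3.5,0.95],
  ],
)

```text
t: 24.52
eef_pos: [0.6191, -0.0292, 0.4124]
ee_rot: [3.142, -0.0, -3.075]
force: [-0.1, -0.2, -6.0]
width: 0.0136
```

Emit:
drive_tool(
  moves=[
    [0,0,0,0,0,0,0.95],
    [0,0,5,0,0,0,0.95],
    [0,0,13,0,0,0,0.95],
    [0,0,22,0,0,0,0.95],
    [0,0,31,0,0,0,0.95],
    [0,0,38,0,0,0,0.95],
    [0,0,43,0,0,0,0.95],
    [0,0,46,0,0,0,0.95],
    [0,0,46,0,0,0,0.95],
  ],
)

```text
t: 25.65
eef_pos: [0.6188, -0.0287, 0.3665]
ee_rot: [-3.142, -0.0, -3.075]
force: [-0.4, -0.2, -6.2]
width: 0.0133
```

```bash
python3 - <<'E'
from p import *
plan(([.6187,-.0303,.198],-176.2))
E
```

```text
t 25.65 grasp [ 0.6187 -0.0287  0.2072] yaw -176.2 q [ 0.27  0.29 -0.17  0.   -1.11 -0.2 ] w 0.013 F [-0.4 -0.2 -6.2]
[ 0.2 -1.6  9.2] [-0. -0.  0.]
```

Emit:
drive_tool(
  moves=[
    [0,-1.5,3,0,0,0,0.95],
    [0,-1.5,5,0,0,0,0.95],
    [0,-1.5,7,0,0,0,0.95],
    [0,-1.5,7.5,0,0,0,0.95],
    [0,-1.5,7.5,0,0,0,0.95],
  ],
)

```text
t: 26.28
eef_pos: [0.6189, -0.0301, 0.3592]
ee_rot: [-3.142, 0.0, -3.075]
force: [0.4, -0.1, -6.3]
width: 0.0135
```

Emit:
drive_tool(
  moves=[
    [0,0,1,0,0,0,0.95],
    [0,0,2,0,0,0,0.95],
    [0,0,2,0,0,0,0.95],
  ],
)

```text
t: 26.65
eef_pos: [0.6187, -0.0301, 0.3588]
ee_rot: [-3.141, 0.001, -3.074]
force: [-5.2, 1.3, 5.7]
width: 0.0134
```

Contact: the force went from -6 to +5.7 N. I'll release and retreat.

Emit:
drive_tool(
  moves=[
    [0,0,1,0,0,0,0.95],
    [0,0,1,0,0,0,0.6],
    [0,0,1,0,0,0,0.1],
    [0,0,1,0,0,0,0.1],
    [0,0,-15,0,0,0,0.1],
    [0,0,-50,0,0,0,0.1],
    [0,0,-90,0,0,0,0.1],
    [0,0,-130,0,0,0,0.1],
  ],
)

```text
t: 27.65
eef_pos: [0.6187, -0.0303, 0.4897]
ee_rot: [-3.141, 0.001, -3.075]
force: [0.5, -0.6, 0.7]
width: 0.0395
```

```bash
python3 - <<'E'
from p import *
from m import rect
f=grab_frame('scene');P=cloud(f);img=f['img'];save('s7.png',img[120:290,160:380],3)
f=grab_frame('top');P=cloud(f);img=f['img']
rect(P,img,(280,160,450,300),.122,.14,'rim')
# rods: tilt frame. use rack long angle 63.4 -> x axis -26.6
a=np.radians(-26.6);d=np.load('top0.npz');Pp=d['P']
ex=np.array([np.cos(a),np.sin(a)]);ey=np.array([-np.sin(a),np.cos(a)])
p=Pp[195:275,293:395].reshape(-1,3);p=p[(p[:,2]>.12)&(p[:,2]<.21)]
q=np.c_[p[:,:2]@ex,p[:,:2]@ey,p[:,2]]
lab=np.digitize(q[:,1],[q[:,1].min()+.038,q[:,1].min()+.098])
for l in range(3):
    k=q[lab==l]; top=k[k[:,2]>.185]
    # centre line: cap rightmost/left extents
    print(l,len(k),'y med %.4f range %.4f %.4f'%(np.median(k[:,1]),*np.percentile(k[:,1],[2,98])),'top x range',np.percentile(top[:,0],[2,98]).round(4))
    c=np.polyfit(k[:,2],k[:,1],1);print('y slope per z',c.round(3), 'x slope', np.polyfit(k[k[:,2]<.18][:,2],k[k[:,2]<.18][:,0],1).round(3))
E
```

```text
rim n 584 c [ 0.6192 -0.0303] size [0.2201 0.1419] ang long -86.2 z med 0.1278 max 0.1350
0 144 y med -0.1782 range -0.1868 -0.1723 top x range [0.5185 0.5379]
y slope per z [-0.006 -0.178] x slope [0.572 0.415]
1 140 y med -0.1188 range -0.1269 -0.1124 top x range [0.5191 0.5383]
y slope per z [-0.01  -0.117] x slope [0.583 0.413]
2 138 y med -0.0593 range -0.0673 -0.0526 top x range [0.5203 0.5378]
y slope per z [-0.    -0.059] x slope [0.593 0.412]
```

View pics/s7.png

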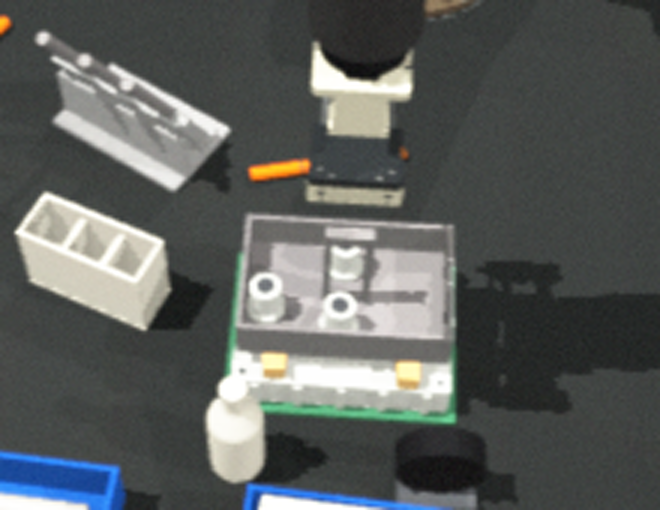

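The tray sits squarely on both bars. Its centre reads (0.6192, -0.0303) against casting centre (0.6187, -0.0303), angle 3.8°, rim at 0.128, and all sleeves stand. Now the rods.

```bash
cat >> p.py <<'E'
_a=np.radians(-26.6);EX=np.array([np.cos(_a),np.sin(_a),0]);EY=np.array([-np.sin(_a),np.cos(_a),0]);EZ=np.array([0,0,1.])
def rod(Y,s,X0=.4365): return EX*(X0+.5*s)+EY*Y+EZ*(.03+.866*s)
def bay(k,z): 
    b=np.radians(-18.3); return np.array([.5889-np.sin(b)*k,-.3129+np.cos(b)*k,z])
RR=Rrod(-26.6)
E
python3 - <<'E'
from p import *
print(rod(-.06,.155))
plan((rod(-.06,.235),RR),(rod(-.06,.155),RR))
E
```

```text
[ 0.43272973 -0.28379743  0.16423   ]
t 27.75 grasp [ 0.6209 -0.0305  0.3346] yaw -176.2 q [ 0.27  0.22  0.02  0.   -1.36 -0.2 ] w 0.039 F [ 0.1 -0.5  0.6]
[ 101.3 -300.8  121.5] [-7.9 29.8 29.8]
[ 136.4 -280.5  190.5] [-7.9 29.8 29.8]
```

Emit:
drive_tool(
  moves=[
    [20,-50,10,-1.5,5,5,0],
    [40,-100,30,-3,10,10,0],
    [60,-150,60,-4,15,15,0],
    [75,-200,85,-5,20,20,0],
    [90,-250,105,-6.5,25,25,0],
    [101,-301,121,-8,29.8,29.8,0],
    [101,-301,121,-8,29.8,29.8,0],
    [101,-301,121,-8,29.8,29.8,0],
    [101,-301,121,-8,29.8,29.8,0],
  ],
)

```text
t: 28.88
eef_pos: [0.5386, -0.3363, 0.3674]
ee_rot: [-3.14, -0.53, 2.677]
force: [0.4, 0.7, 0.3]
width: 0.0439
```

```bash
python3 - <<'E'
from p import *
plan((rod(-.06,.155),RR))
f=grab_frame('scene');A=f['img'][90:215,120:260]; f=grab_frame('top');B=f['img'][165:290,270:410]; save('s8.png',np.hstack([A,B]),2.8)
E
```

```text
t 28.88 grasp [ 0.4664 -0.3005  0.23  ] yaw 153.4 q [-0.28  0.5   0.12 -0.09 -1.71 -0.17] w 0.044 F [0.4 0.7 0.3]
[ 0.2 -0.3 75.8] [-0.1 -0.4 -0. ]
```

View pics/s8.png

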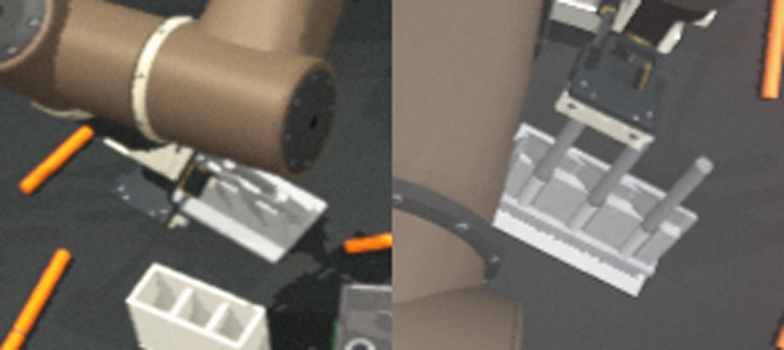

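The left half shows the gripper tilted over the rack. The right half shows it in line with the +y rod at (580,125), the offset being parallax. I'll advance along the rod and grip.

Emit:
drive_tool(
  moves=[
    [0,0,30,0,0,0,0],
    [0,0,55,0,0,0,0],
    [0,0,72,0,0,0,0],
    [0,0,76,0,0,0,0],
    [0,0,76,0,0,0,0],
    [0,0,76,0,0,0,0.95],
    [0,0,76,0,0,0,0.95],
    [0,0,76,0,0,0,0.95],
    [0,0,76,0,0,0,0.95],
  ],
  grip_force=30,
)

```text
t: 30.1
eef_pos: [0.5038, -0.3202, 0.3008]
ee_rot: [-3.139, -0.532, 2.675]
force: [1.2, -0.3, 0.0]
width: 0.0154
```

Gripped, width 15.4 mm and little side force. I'll pull it out along the axis.

Emit:
drive_tool(
  moves=[
    [0,0,-15,0,0,0,0.95],
    [0,0,-40,0,0,0,0.95],
    [0,0,-70,0,0,0,0.95],
    [0,0,-100,0,0,0,0.95],
    [0,0,-120,0,0,0,0.95],
    [0,0,-120,0,0,0,0.95],
    [0,0,-120,0,0,0,0.95],
  ],
)

```text
t: 30.98
eef_pos: [0.5579, -0.347, 0.4034]
ee_rot: [-3.139, -0.533, 2.675]
force: [-0.4, 1.1, -0.9]
width: 0.0153
```

```bash
python3 - <<'E'
from p import *
plan((rod(-.06,.275),-206.6),(bay(.048,.30),-198.3),(bay(.048,.165),-198.3))
E
```

```text
t 30.98 grasp [ 0.4854 -0.3109  0.2662] yaw 153.3 q [-0.29  0.51  0.22 -0.09 -1.81 -0.17] w 0.015 F [-0.4  1.1 -0.9]
[81.3  0.3 20.1] [ -0.1 -30.6  -0.1]
[ 23.8  91.8 -51. ] [  2.1 -30.5  -8.2]
[-44.8  92.   65.2] [  2.1 -30.5  -8.2]
```

Emit:
drive_tool(
  moves=[
    [0,10,-25,0,-6,0,0.95],
    [4,30,-50,0,-14,-2,0.95],
    [8,50,-55,1,-22,-4,0.95],
    [16,72,-53,1.5,-28,-6,0.95],
    [24,92,-51,2,-30.5,-8,0.95],
    [24,92,-51,2,-30.5,-8,0.95],
    [24,92,-51,2,-30.5,-8,0.95],
    [24,92,-51,2,-30.5,-8,0.95],
  ],
)

```text
t: 31.98
eef_pos: [0.6041, -0.2678, 0.4592]
ee_rot: [3.141, -0.001, 2.817]
force: [-0.2, 0.8, -2.1]
width: 0.0154
```

```bash
python3 - <<'E'
from p import *
plan((bay(.048,.165),-198.3))
f=grab_frame('scene');A=f['img'][90:250,120:280]; f=grab_frame('top');B=f['img'][105:265,270:430]; save('s9.png',np.hstack([A,B]),2.5)
E
```

```text
t 31.98 grasp [ 0.604  -0.2677  0.2999] yaw 161.4 q [-0.12  0.31  0.06 -0.   -1.33 -0.2 ] w 0.015 F [-0.2  0.8 -2.1]
[  0.2   0.4 134.9] [ 0.  -0.1 -0.3]
```

View pics/s9.png

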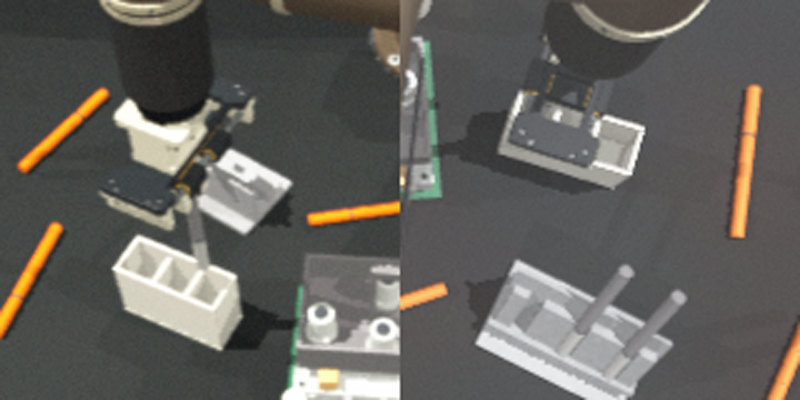

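The rod hangs upright with its steel end at (203,262) over the +y bay. I'll lower and release it.

Emit:
drive_tool(
  moves=[
    [0,0,30,0,0,0,0.95],
    [0,0,65,0,0,0,0.95],
    [0,0,100,0,0,0,0.95],
    [0,0,125,0,0,0,0.95],
    [0,0,134,0,0,0,0.95],
    [0,0,134,0,0,0,0.95],
    [0,0,134,0,0,0,0.5],
    [0,0,134,0,0,0,0],
    [0,0,134,0,0,0,0],
    [0,0,100,0,0,0,0],
    [0,0,50,0,0,0,0],
    [0,0,-20,0,0,0,0],
  ],
)

```text
t: 33.58
eef_pos: [0.6038, -0.2671, 0.4734]
ee_rot: [3.141, -0.001, 2.818]
force: [1.1, -1.4, 0.7]
width: 0.0437
```

```bash
python3 - <<'E'
from p import *
plan((rod(-.1197,.235),RR),(rod(-.1197,.155),RR))
f=grab_frame('scene');P=cloud(f);g=P.reshape(-1,3);k=(g[:,2]>.12)&(g[:,2]<.22)&(abs(g[:,0]-.589)<.09)&(abs(g[:,1]+.313)<.09)
print(k.sum(),g[k].mean(0),g[k].min(0),g[k].max(0))
E
```

```text
t 33.58 grasp [ 0.6037 -0.2669  0.3141] yaw 161.5 q [-0.12  0.3   0.09 -0.   -1.36 -0.2 ] w 0.044 F [ 1.1 -1.4  0.7]
[  46.7 -146.2  101.9] [-2.1 29.9  7.9]
[  86.3 -140.6  171.2] [-2.1 29.9  7.9]
87 [ 0.61116731 -0.26448933  0.16334594] [ 0.59510825 -0.27419199  0.12140541] [ 0.61714441 -0.25822724  0.20021228]
```

Emit:
drive_tool(
  moves=[
    [8,-30,5,0,4,1,0],
    [16,-60,20,-0.5,10,3,0],
    [24,-90,40,-1,16,4,0],
    [32,-115,65,-1.5,22,6,0],
    [40,-135,90,-2,28,7,0],
    [46.5,-146,102,-2,30,8,0],
    [46.5,-146,102,-2,30,8,0],
    [46.5,-146,102,-2,30,8,0],
  ],
)

```text
t: 34.62
eef_pos: [0.5143, -0.3905, 0.3719]
ee_rot: [-3.14, -0.52, 2.676]
force: [0.0, -0.1, -0.2]
width: 0.0439
```

```bash
python3 - <<'E'
from p import *
plan((rod(-.1197,.155),RR))
E
```

```text
t 34.62 grasp [ 0.4435 -0.3552  0.2337] yaw 153.3 q [-0.36  0.5   0.13 -0.05 -1.71 -0.1 ] w 0.044 F [ 0.  -0.1 -0.2]
[ 1.  -0.7 80.9] [-0.1  0.2 -0.1]
```

Emit:
drive_tool(
  moves=[
    [1,-0.5,30,0,0,0,0],
    [1,-0.5,58,0,0,0,0],
    [1,-0.5,76,0,0,0,0],
    [1,-0.5,81,0,0,0,0],
    [1,-0.5,81,0,0,0,0],
    [1,-0.5,81,0,0,0,0.95],
    [1,-0.5,81,0,0,0,0.95],
    [1,-0.5,81,0,0,0,0.95],
    [1,-0.5,81,0,0,0,0.95],
  ],
)

```text
t: 35.75
eef_pos: [0.4766, -0.3729, 0.3008]
ee_rot: [-3.14, -0.523, 2.675]
force: [0.6, -0.5, 0.9]
width: 0.0154
```

Emit:
drive_tool(
  moves=[
    [0,0,-15,0,0,0,0.95],
    [0,0,-40,0,0,0,0.95],
    [0,0,-70,0,0,0,0.95],
    [0,0,-100,0,0,0,0.95],
    [0,0,-120,0,0,0,0.95],
    [0,0,-120,0,0,0,0.95],
    [0,0,-120,0,0,0,0.95],
  ],
)

```text
t: 36.62
eef_pos: [0.53, -0.3994, 0.4039]
ee_rot: [-3.14, -0.525, 2.675]
force: [-0.1, 0.2, -0.7]
width: 0.0155
```

```bash
python3 - <<'E'
from p import *
plan((bay(0,.30),-198.3),(bay(0,.165),-198.3))
E
```

```text
t 36.62 grasp [ 0.4586 -0.3637  0.266 ] yaw 153.3 q [-0.37  0.52  0.22 -0.05 -1.8  -0.1 ] w 0.015 F [-0.1  0.2 -0.7]
[ 15.9 103.7 -55. ] [  2.1 -30.   -8.2]
[-51.7 103.8  61.9] [  2.1 -30.   -8.2]
```

Emit:
drive_tool(
  moves=[
    [0,10,-25,0,-6,0,0.95],
    [2,30,-50,0,-14,-2,0.95],
    [5,55,-57,1,-22,-4,0.95],
    [10,80,-56,1.5,-28,-6,0.95],
    [16,103,-55,2,-30,-8,0.95],
    [16,104,-55,2,-30,-8,0.95],
    [16,104,-55,2,-30,-8,0.95],
    [16,104,-55,2,-30,-8,0.95],
  ],
)

```text
t: 37.62
eef_pos: [0.589, -0.3134, 0.4593]
ee_rot: [3.141, -0.001, 2.817]
force: [0.8, 0.2, -0.2]
width: 0.0157
```

```bash
python3 - <<'E'
from p import *
plan((bay(0,.165),-198.3))
f=grab_frame('scene');P=cloud(f);g=P.reshape(-1,3)
for z in (.15,.17,.19,.21,.23):
    k=(abs(g[:,2]-z)<.008)&(abs(g[:,0]-.589)<.09)&(abs(g[:,1]+.313)<.025)
    print(z,k.sum(),g[k].mean(0).round(4) if k.any() else '')
E
```

```text
t 37.62 grasp [ 0.5889 -0.3132  0.3   ] yaw 161.4 q [-0.2   0.32  0.08 -0.   -1.33 -0.13] w 0.016 F [ 0.8  0.2 -0.2]
[1.00e-01 3.00e-01 1.35e+02] [ 0.  -0.  -0.3]
0.15 12 [ 0.5959 -0.3097  0.1524]
0.17 14 [ 0.596  -0.3109  0.1682]
0.19 16 [ 0.5962 -0.31    0.1905]
0.21 19 [ 0.5963 -0.3105  0.2092]
0.23 14 [ 0.5956 -0.311   0.2299]
```

The rod measures upright and centred over the middle bay, with the 7 mm x offset being its visible front face. I'll lower it.

Emit:
drive_tool(
  moves=[
    [0,0,30,0,0,0,0.95],
    [0,0,65,0,0,0,0.95],
    [0,0,100,0,0,0,0.95],
    [0,0,125,0,0,0,0.95],
    [0,0,134,0,0,0,0.95],
    [0,0,134,0,0,0,0.95],
    [0,0,134,0,0,0,0.5],
    [0,0,134,0,0,0,0],
    [0,0,134,0,0,0,0],
    [0,0,100,0,0,0,0],
    [0,0,50,0,0,0,0],
    [0,0,-20,0,0,0,0],
  ],
)

```text
t: 39.17
eef_pos: [0.5888, -0.3125, 0.4735]
ee_rot: [3.141, -0.001, 2.818]
force: [1.8, -1.5, 0.5]
width: 0.0435
```

```bash
python3 - <<'E'
from p import *
plan((rod(-.1796,.235),RR),(rod(-.1796,.155),RR))
E
```

```text
t 39.17 grasp [ 0.5887 -0.3123  0.3142] yaw 161.5 q [-0.2   0.31  0.1  -0.   -1.36 -0.13] w 0.044 F [ 1.8 -1.5  0.5]
[  55.4 -157.7  101.9] [-2.1 29.9  7.9]
[  94.9 -152.1  171.3] [-2.1 29.9  7.9]
```

Emit:
drive_tool(
  moves=[
    [9,-30,5,0,4,1,0],
    [18,-60,20,-0.5,10,3,0],
    [27,-90,40,-1,16,4,0],
    [38,-120,65,-1.5,22,6,0],
    [48,-145,90,-2,28,7,0],
    [55.5,-158,102,-2,30,8,0],
    [55.5,-158,102,-2,30,8,0],
    [55.5,-158,102,-2,30,8,0],
    [55.5,-158,102,-2,30,8,0],
  ],
)

```text
t: 40.3
eef_pos: [0.487, -0.4442, 0.3721]
ee_rot: [-3.14, -0.52, 2.676]
force: [0.2, -0.2, 0.9]
width: 0.0436
```

```bash
python3 - <<'E'
from p import *
plan((rod(-.1796,.155),RR))
E
```

```text
t 40.30 grasp [ 0.4162 -0.4089  0.2339] yaw 153.3 q [-0.45  0.52  0.14 -0.01 -1.71 -0.02] w 0.044 F [ 0.2 -0.2  0.9]
[ 0.6 -0.4 80.9] [-0.1  0.2 -0. ]
```

Emit:
drive_tool(
  moves=[
    [0.5,-0.5,30,0,0,0,0],
    [0.5,-0.5,58,0,0,0,0],
    [0.5,-0.5,76,0,0,0,0],
    [0.5,-0.5,81,0,0,0,0],
    [0.5,-0.5,81,0,0,0,0],
    [0.5,-0.5,81,0,0,0,0.95],
    [0.5,-0.5,81,0,0,0,0.95],
    [0.5,-0.5,81,0,0,0,0.95],
    [0.5,-0.5,81,0,0,0,0.95],
  ],
)

```text
t: 41.42
eef_pos: [0.4496, -0.4271, 0.3007]
ee_rot: [-3.14, -0.524, 2.675]
force: [0.1, -0.4, 0.4]
width: 0.0155
```

Emit:
drive_tool(
  moves=[
    [0,0,-15,0,0,0,0.95],
    [0,0,-40,0,0,0,0.95],
    [0,0,-70,0,0,0,0.95],
    [0,0,-100,0,0,0,0.95],
    [0,0,-120,0,0,0,0.95],
    [0,0,-120,0,0,0,0.95],
    [0,0,-120,0,0,0,0.95],
  ],
)

```text
t: 42.3
eef_pos: [0.503, -0.4536, 0.4037]
ee_rot: [-3.14, -0.524, 2.675]
force: [-0.4, 0.2, -2.3]
width: 0.0152
```

```bash
python3 - <<'E'
from p import *
plan((bay(-.048,.30),-198.3),(bay(-.048,.165),-198.3))
E
```

```text
t 42.30 grasp [ 0.4317 -0.4179  0.2658] yaw 153.3 q [-0.45  0.54  0.24 -0.01 -1.79 -0.02] w 0.015 F [-0.4  0.2 -2.3]
[ 10.1 116.8 -58.5] [  2.1 -30.   -8.2]
[-57.5 116.9  58.4] [  2.1 -30.   -8.2]
```

Emit:
drive_tool(
  moves=[
    [0,10,-25,0,-6,0,0.95],
    [2,32,-50,0,-14,-2,0.95],
    [4,60,-60,1,-22,-4,0.95],
    [7,90,-60,1.5,-28,-6,0.95],
    [10,116,-58,2,-30,-8,0.95],
    [10,117,-58,2,-30,-8,0.95],
    [10,117,-58,2,-30,-8,0.95],
    [10,117,-58,2,-30,-8,0.95],
  ],
)

```text
t: 43.3
eef_pos: [0.5738, -0.359, 0.4588]
ee_rot: [3.141, -0.001, 2.817]
force: [-0.5, 0.6, -1.6]
width: 0.0157
```

```bash
python3 - <<'E'
from p import *
plan((bay(-.048,.165),-198.3))
f=grab_frame('scene');P=cloud(f);g=P.reshape(-1,3)
for z in (.15,.17,.19,.21,.23):
    k=(abs(g[:,2]-z)<.008)&(abs(g[:,0]-.574)<.09)&(abs(g[:,1]+.358)<.022)
    print(z,k.sum(),g[k].mean(0).round(4) if k.any() else '')
E
```

```text
t 43.30 grasp [ 0.5737 -0.3589  0.2995] yaw 161.4 q [-0.27  0.34  0.1  -0.   -1.34 -0.05] w 0.016 F [-0.5  0.6 -1.6]
[  0.    0.4 134.5] [ 0.  -0.  -0.3]
0.15 12 [ 0.5801 -0.3551  0.1516]
0.17 15 [ 0.5796 -0.3553  0.1678]
0.19 17 [ 0.5807 -0.3554  0.1904]
0.21 17 [ 0.5805 -0.3555  0.2099]
0.23 16 [ 0.5811 -0.3552  0.2302]
```

Emit:
drive_tool(
  moves=[
    [0,0,30,0,0,0,0.95],
    [0,0,65,0,0,0,0.95],
    [0,0,100,0,0,0,0.95],
    [0,0,125,0,0,0,0.95],
    [0,0,134,0,0,0,0.95],
    [0,0,134,0,0,0,0.95],
    [0,0,134,0,0,0,0.5],
    [0,0,134,0,0,0,0],
    [0,0,134,0,0,0,0],
    [0,0,100,0,0,0,0],
    [0,0,50,0,0,0,0],
    [0,0,-20,0,0,0,0],
  ],
)

```text
t: 44.85
eef_pos: [0.5737, -0.3581, 0.4729]
ee_rot: [3.141, -0.001, 2.818]
force: [1.6, -0.2, 0.2]
width: 0.0434
```

Emit:
drive_tool(
  moves=[
    [30,-60,0,0,0,0,0],
    [60,-120,0,0,0,0,0],
    [60,-180,0,0,0,0,0],
    [60,-180,0,0,0,0,0],
    [60,-180,0,0,0,0,0],
    [60,-180,0,0,0,0,0],
  ],
)

```text
t: 45.6
eef_pos: [0.4605, -0.509, 0.472]
ee_rot: [3.141, 0.001, 2.819]
force: [-0.2, 0.5, 0.1]
width: 0.0439
```

```bash
python3 - <<'E'
from p import *
from m import rect
plan()
f=grab_frame('scene');A=f['img'][110:290,120:340];P=cloud(f);img=f['img']
m=(img[...,0]>140)&(img[...,2]<img[...,0]*.75)
f=grab_frame('top');P=cloud(f);img=f['img']; B=img[80:260,180:400]
rect(P,img,(280,160,450,300),.122,.14,'rim')
rect(P,img,(390,120,430,175),.1,.2,'bottle')
rect(P,img,(280,130,340,175),.05,.2,'gauge')
g=P.reshape(-1,3)
for k in (.048,0,-.048):
    b=bay(k,0); q=g[(np.hypot(*(g[:,:2]-b[:2]).T)<.03)&(g[:,2]>.12)]
    print(k,len(q),(q.mean(0)-b).round(4),q[:,2].max().round(3))
save('s10.png',np.hstack([A,B]),1.8)
E
```

```text
t 45.60 grasp [ 0.4608 -0.5089  0.3127] yaw 161.5 q [-0.55  0.35  0.15 -0.   -1.37  0.23] w 0.044 F [-0.2  0.5  0.1]
rim n 788 c [ 0.6192 -0.0302] size [0.2203 0.1413] ang long -85.9 z med 0.1280 max 0.1383
bottle n 261 c [ 0.7745 -0.1237] size [0.0514 0.048 ] ang long 84.6 z med 0.1161 max 0.1626
gauge n 466 c [0.7827 0.0827] size [0.0893 0.0335] ang long -84.5 z med 0.0982 max 0.1177
0.048 307 [-0.0103 -0.0143  0.5955] 0.722
0 1282 [-0.0025  0.002   0.6875] 0.723
-0.048 1000 [-0.0049  0.003   0.6978] 0.723
```

View pics/s10.png

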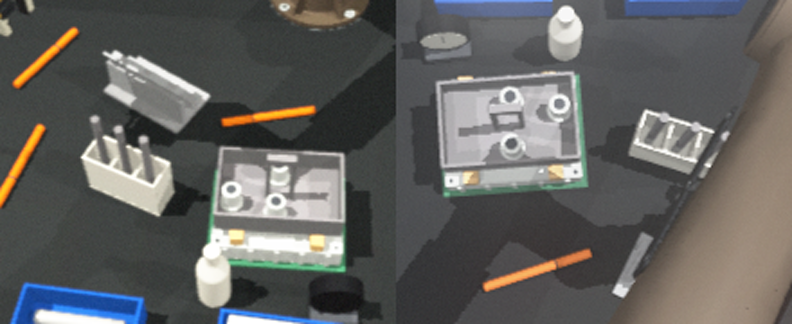

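The picture shows three rods upright in the holder at (97,140), (121,145) and (146,155), the rack empty, and the tray on the bars with three sleeves. I'm handing the job in.

```bash
python3 -c "
from station import job_done
print(job_done())"
```

```text
the job is handed in; nothing more can be done
None
```

The job is handed in at about 46 s on the robot's clock, with every part of the task done as far as my last checks show. The hand-in gives no verdict.

**What I did:** I put the one loose sleeve into the tray. Then I laid the two bars on the casting at about ±70 mm and carried the tray level onto them. Last, I stood the three grey rods upright in the holder, steel end down.

**Last checks:**
- **Tray:** its centre reads (0.619, -0.030) m, within 1 mm of the casting's centre. It is aligned within 1°, and the rim at 128 mm puts the underside near 78–79 mm.
- **Sleeves and rods:** all three sleeves stand in the tray. All three rods stand upright in the holder and the rack is empty.
- **Bars:** measured before the tray went on, both lay at the right spots, within about 1° of the casting's x.
- **Bottle and gauge:** both are within about 2 mm of their starting positions.

**One check failed:** the final depth measurement of the rods was spoiled because the arm blocked the top camera. I confirmed the rods from the last scene picture instead.

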